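# Show what goes in the tilt-out bin

## Robot

A 6-joint arm with a two-finger parallel gripper is mounted at the origin on the work surface. World frame = base frame: x ahead of the robot, y to its left, z up, the work surface at z = 0. Lengths are in m, angles in rad, forces in N, time in s.
With the tool pointing down it reaches from about 0.3 to 0.95 m from the base axis. Payload 3.1 kg.
Tool frame: the origin (TCP) lies midway between the tips of the shut fingers; the grasp point (between the pads) lies 19 mm behind it (robot.hold_point_z is the distance from the TCP to the grasp point, in m); z points along the fingers, x is the direction in which the jaws open and shut, and the axes are right-handed (so a half turn about z gives the same grasp; the last joint's range is limited). The gripper opens to 85 mm and grips with 20 to 120 N. Pads are 22 mm wide; open, the fingers measure 114 mm over their backs; the gripper's body (76 mm by 85 mm) begins 54 mm behind the grasp point. The pads swing forward as they close: fully open they stand 13 mm farther back than shut.
Start: joints at [1.141, 0.308, 1.634, -0, 1.2, -0.07], TCP at [0.22, 0.585, 0.231] pointing down, gripper open.
Joint ranges: [-3.06, 3.06], [-0.79, 1.96], [0.05, 2.63], [-1.19, 4.34], [0.05, 2.64], [-2.94, 2.94]. Speed limits (rad/s): [2.79, 2.79, 3.14, 3.14, 3.14, 3.14].

## Interface

Orientations are given as a rotation vector (axis times angle).
In Python, from plant import robot, camera, order, spotter gives the robot as it stands.
- The arm moves only by the tool move_arm, never from a script. Its argument "rows" is a list that holds one entry, the list of rows, each a list of 5 numbers: the closure, from 0 (fully open) to 1 (shut), then the shift along the world's x, y, z in cm, then the turn about the world's z in rad. A call has 1 to 20 rows; each row is the pose to reach, as a shift and turn from the pose commanded when the call began; what a row does not reach only later rows make up. A row lasts 1/10 s, in which the tool goes at most 50 mm and 8.59 degrees, less where a joint would pass 70% of its speed; a pose out of reach is approached as far as the arm can. A call with a gripper value outside its range is refused whole. The fingers move at their own pace and stop on an object; "squeeze" is the grip in N (left out, the last holds). Time passes only in rows, so rows that repeat a pose let the fingers close. It gives the time, the measured TCP pose, the force and the opening at its end, in the units of the state.
- robot.state(): the state, without advancing time (a new reading comes with each control period).
- camera(name): name is "side" or "top"; returns a dict with "img" (400x640x3 uint8, blue, green, red), "z_map" (400x640 float32, m along the optical axis (not along the pixel's ray), 0 where there is no reading), "K" (3x3 intrinsics, pixels), "R" (3x3) and "t" (3): a world point X has camera coordinates R X + t. Camera axes: x right, y down, z forward; pixel columns grow to the right and rows downward; lengths in m; the calibration is good to about 2 mm. A picture is of the moment at which its call begins.
- order.finish_job(): hands the job in, once; it reports no verdict.
Trained networks look in a picture, given as the dict that the camera call returned (one of the last four; its "shot" number tells which), for a name from the list of things; names that differ only in an ending like _2 or _b are one class to them, and where a whole thing is asked for, a point or a joint stands for the part that bears it (a point fixed in the world has none). Each returns a list of dicts, best first, with "p" (0 to 1); they miss things now and then, are a little off and sometimes report something else, mostly with a low value. They report only what shows in the picture. A call takes as long as a camera call.
- spotter.cut_out(picture, query): "region" (400x640 bool, what is visible of it) and "bbox" ([left, top, right, bottom] in pixels, round what is visible of it).
The state is a dict: "time_s": time; "q": joint angles; "qvel": joint speeds; "tau": joint torques, N m; "eef_pos": TCP position; "tool_rot": TCP orientation; "force": force on the tool from outside, world axes, zero at the start; "ft_torque": the same for the moment, N m; "opening": finger opening in m.
Only numpy, scipy, OpenCV 4.12 (cv2) and the standard library are available. Lean on these libraries where they do the work, as an engineer would, in place of code of your own. Each camera call takes 0.05 s, during which the arm holds its last target. There are 200 camera calls.

## Task

Show the new housekeeper where the empty aluminium canister goes, without touching it or disturbing anything else: first point at it, with the fingertips a few centimetres above the middle of its cap, for at least two seconds. Then gently hook the blue bin's front rim with the fingertips, without gripping it, and tilt the bin out most of the way to its stop. Let go, and point down into its open mouth from a few centimetres above for at least two seconds, finishing in that pose.

Things in the scene. Friction and masses are not known exactly. Their poses are not given: they have to be found in the camera images.
- shelf: Teak slatted shelf standing fixed on the worktop: a ledge 200 mm deep (along its x) and 700 mm long (along its y), top 155 mm above the worktop, five slats, legs at the two ends. Origin on the worktop under the middle of the ledge; z up, its -x side is the front and faces the robot; the ledge's front edge is at x = -100 mm in this frame. The shelf may stand turned by up to 7 degrees. It carries the blue bin below the ledge.
- bin (a joint): Blue plastic tilt-out bin, 241 mm wide, hung in a blue carrier below the ledge; open on top. It turns about a level axis along the shelf's y at its bottom front edge (point bin_hinge). 0 rad is shut, growing as the rim tilts out to the robot and down; the stop is at 0.75 rad. It may start slightly ajar (up to 0.1 rad). The hinge is stiff: it stays where it is left and takes about 3 to 6 N of pull at the rim. Two small empties lie on its floor, more than 50 mm below the rim.
- bin_hinge (a point): Middle of the bin's hinge axis, fixed to the shelf: 25 mm in front of the ledge's front edge, 22 mm above the worktop, on the bin's centre line.
- bin_rim (a point): Top of the middle of the bin's front rim; moves and turns with the bin. Shut, it is 30 mm in front of the hinge axis, 118 mm above it (140 mm above the worktop) and 55 mm in front of the ledge, so a clear slot about 48 mm wide (front to back) and 235 mm long, open from above, lies between the rim and the ledge. The rim is a 7 mm round roll on a 4 mm panel that slopes down and back to the hinge. Hook it from the slot and pull towards the shelf's front.
- bin_mouth (a point): Middle of the bin's mouth, a point in the air that moves and turns with the bin: in the shut bin 52 mm behind the rim and 105 mm above the hinge axis, 3 mm in front of the ledge's front edge; with the bin open by 0.45 to 0.75 rad it lies about midway between the rim and the ledge's front edge, about 113 to 127 mm above the worktop, clear from above.
- canister: The small round aluminium canister with a ribbed aluminium twist cap above a thin dark ring, 60 mm in diameter, 80 mm tall, 60 g, empty, standing upright on the ledge. Origin at the middle of its underside, z up. It does not fit through the shut bin's slot. Not to be touched.
- canister_cap (a point): Middle of the top of the canister's cap, 80 mm above the ledge (235 mm above the worktop).
- tub: Bystander: round white plastic tub with a green lid, 72 mm in diameter, 78 mm tall, standing on the ledge. Origin at the middle of its underside.
- jar: Bystander: round amber glass jar with a black lid, 62 mm in diameter, 80 mm tall, standing on the ledge. Origin at the middle of its underside. Canister, tub and jar stand in a row about 170 mm apart, in any order.
- spray_bottle: Bystander: orange spray bottle with a white trigger head, 72 mm in diameter, 196 mm tall (its top is 351 mm above the worktop), the nozzle reaching 50 mm out from its axis along its own -x. It stands near the ledge's left (+y) end. Origin at the middle of its underside.
- tray: Bystander: white plastic drawer organiser tray with three compartments holding pegs, a brush and a sponge, 170 x 250 mm, 50 mm tall, lying on the worktop at the robot's right front. Origin at the middle of its underside.

How it is judged:
On the way, in this order (a step that is already met when the one before it is completed fails the run):
1. the fingertips point at the canister from just above its cap, without contact, for two seconds (horizontal distance between the grasp point and canister_cap below 0.028 m and z of the grasp point in the frame of canister_cap between 0.02 and 0.09 m and contact force between the fingers and canister below 0.2 N), for 1.9 s.
2. the bin is tilted out most of the way (value of joint bin above 0.45 rad), for 0.1 s.
3. the fingertips, clear of the bin, point into its open mouth from just above for two seconds (horizontal distance between the grasp point and bin_mouth below 0.038 m and z of the grasp point in the frame of bin_mouth above 0.018 m and distance between the grasp point and bin_mouth below 0.11 m and contact force between the fingers and shelf below 0.2 N and value of joint bin above 0.45 rad), for 1.9 s.
At the end, for the whole second after the job is handed in: The bin stays open over 0.45 rad, at rest and untouched; the point between the finger pads is within 38 mm of bin_mouth seen from above, over 18 mm above it along the bin's z and within 110 mm; canister within 8 mm and bystanders within 15 mm of where they stood (all of step 3 and velocity of joint bin between -0.02 and 0.02 rad/s and distance of each of tub, jar, spray_bottle, tray from where it was at the start of the episode below 0.015 m and distance of canister from where it was at the start of the episode below 0.008 m).
It fails at once if the canister is touched (contact force between any of the fingers, the arm and canister above 0.3 N).
It fails at once if the canister is shifted, tipped or lifted (distance of canister from where it was at the start of the episode above 0.008 m).
It fails at once if a bystander is shifted, tipped or lifted (distance of any of tub, jar, spray_bottle, tray from where it was at the start of the episode above 0.015 m).
It fails at once if the bin or shelf is handled roughly or pinched (over 30 N) (contact force between any of the fingers, the arm and shelf above 30 N).
It also fails if it takes over 51 s, if anything falls off the work surface, if the arm or the gripper's body presses on something with over 40 N, if the wrist force passes 120 N, or if a joint passes its speed limit or range.

## Working session

There is one attempt and no reset: what is moved stays moved. The work goes in short steps, Python scripts to look and compute and a tool call to move; the robot and the scene stay as the last step left them, time stands still between calls to the robot, and variables do not carry over. Pictures are saved under pics/ and viewed, about 8 in all and at most 12, crops included, and the job is handed in when it is done.

Besides the shell and the picture viewer there is one more tool, called after ">>>" by a JSON object that holds its "name" and its "arguments". move_arm: Moves the arm, as the interface text tells. Its arguments: {"type":"object","properties":{"rows":{"type":"array"},"squeeze":{"type":"number"}},"required":["rows"]}

```bash
mkdir -p pics; cat > h.py <<'E'
import numpy as np, cv2
from plant import robot, camera, order, spotter
def pts(p,mask=None):
    z=p["z_map"]; m=z>0
    if mask is not None: m&=mask
    v,u=np.nonzero(m); d=z[v,u]; K=p["K"]
    c=np.stack([(u-K[0,2])/K[0,0]*d,(v-K[1,2])/K[1,1]*d,d],1)
    return (c-p["t"])@p["R"]   # R^T (c-t)
E
python3 - <<'E'
from h import *
s=robot.state(); print(s["time_s"],s["eef_pos"],s["tool_rot"],s["opening"],robot.hold_point_z)
a=camera("top"); b=camera("side")
cv2.imwrite("pics/top.png",a["img"]); cv2.imwrite("pics/side.png",b["img"])
for n,p in(("top",a),("side",b)):
  for q in("canister","tub","jar","spray_bottle","bin","shelf","tray"):
    for r in spotter.cut_out(p,q)[:2]:
      P=pts(p,r["region"])
      if len(P)<10: print(n,q,r["p"],r["bbox"]);continue
      zt=np.percentile(P[:,2],98); T=P[P[:,2]>zt-.012]
      print(n,q,round(r["p"],2),np.round(r["bbox"]),"ztop %.3f"%zt,"mid",np.round((T.min(0)+T.max(0))/2,3),"mean",T.mean(0).round(3),"ext",np.ptp(T,axis=0).round(3))
E
```

```text
0.0 [0.21975325 0.58422143 0.23005715] [ 2.58213366  1.78741862 -0.00308223] 0.08547356221491016 0.0187
top canister 0.56 [353. 155. 379. 187.] ztop 0.236 mid [ 0.602 -0.126  0.231] mean [ 0.601 -0.125  0.233] ext [0.057 0.057 0.013]
top tub 0.74 [274. 147. 306. 183.] ztop 0.234 mid [0.62  0.048 0.229] mean [0.621 0.048 0.231] ext [0.067 0.069 0.013]
top tub 0.69 [351. 157. 379. 187.] ztop 0.236 mid [ 0.602 -0.126  0.231] mean [ 0.601 -0.125  0.233] ext [0.057 0.057 0.013]
top jar 0.97 [212. 147. 241. 177.] ztop 0.236 mid [0.634 0.22  0.231] mean [0.633 0.219 0.233] ext [0.05  0.05  0.013]
top spray_bottle 0.95 [144.  98. 195. 148.] ztop 0.349 mid [0.696 0.343 0.345] mean [0.699 0.342 0.343] ext [0.07  0.028 0.014]
top bin 0.55 [212. 187. 309. 226.] ztop 0.144 mid [0.523 0.145 0.143] mean [0.506 0.145 0.138] ext [0.089 0.242 0.024]
top shelf 0.87 [153. 113. 435. 225.] ztop 0.156 mid [0.647 0.044 0.187] mean [0.644 0.025 0.153] ext [0.266 0.714 0.086]
top shelf 0.42 [352. 156. 381. 185.] ztop 0.236 mid [ 0.602 -0.126  0.231] mean [ 0.601 -0.126  0.233] ext [0.057 0.057 0.013]
top tray
[... 529 characters left out ...]
 0.238 mid [0.635 0.22  0.233] mean [0.634 0.218 0.234] ext [0.052 0.051 0.013]
side jar 0.98 [288. 108. 314. 146.] ztop 0.238 mid [0.635 0.22  0.233] mean [0.634 0.218 0.234] ext [0.052 0.051 0.014]
side spray_bottle 0.89 [283.  44. 314. 107.] ztop 0.349 mid [0.694 0.342 0.345] mean [0.701 0.339 0.343] ext [0.069 0.028 0.016]
side bin 0.74 [256. 141. 314. 224.] ztop 0.138 mid [0.525 0.145 0.139] mean [0.504 0.138 0.135] ext [0.088 0.246 0.026]
side shelf 0.95 [254.  86. 450. 315.] ztop 0.158 mid [0.649 0.047 0.192] mean [ 0.638 -0.032  0.154] ext [0.271 0.717 0.09 ]
side tray 0.83 [306. 319. 415. 399.] ztop 0.049 mid [ 0.412 -0.374  0.047] mean [ 0.422 -0.352  0.045] ext [0.194 0.232 0.019]
```

```bash
ls -la . pics
```

```text
.:
total 16
drwxr-xr-x  3 agent agent 4096 Dec  5 06:00 .
drwxr-xr-x 23 root  root  4096 Dec  5 06:00 ..
-rw-r--r--  1 agent agent  298 Dec  5 06:00 h.py
drwxr-xr-x  2 agent agent 4096 Dec  5 06:00 pics

pics:
total 748
drwxr-xr-x 2 agent agent   4096 Dec  5 06:00 .
drwxr-xr-x 3 agent agent   4096 Dec  5 06:00 ..
-rw-r--r-- 1 agent agent 361748 Dec  5 06:00 side.png
-rw-r--r-- 1 agent agent 392260 Dec  5 06:00 top.png
```

View pics/top.png

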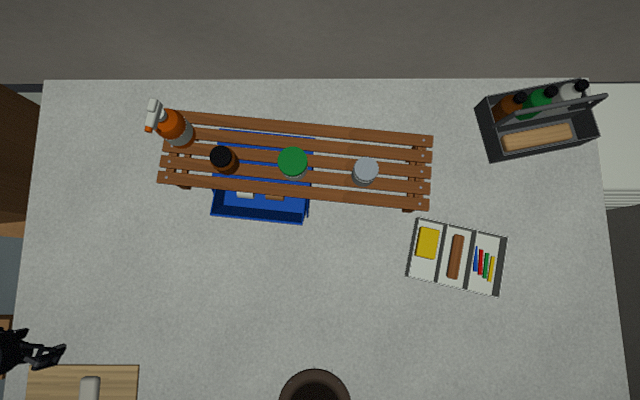

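```bash
python3 - <<'E'
from h import *
from scipy.spatial.transform import Rotation as Ro
s=robot.state(); print(Ro.from_rotvec(s["tool_rot"]).as_matrix().round(3))
for n in("top","side"):
  p=camera(n); P=pts(p)
  b=P[(P[:,0]>.42)&(P[:,0]<.6)&(P[:,1]>-.02)&(P[:,1]<.32)]
  # ledge front edge line: ledge top pts
  L=P[(abs(P[:,2]-.155)<.006)&(P[:,0]>.45)&(P[:,0]<.85)&(abs(P[:,1])<.5)].astype(np.float32)
  r=cv2.minAreaRect(L[:,:2]); print(n,"ledge",r, cv2.boxPoints(r).round(3).tolist())
  # bin profile by y slice
  for y in(.03,.06,.1,.145,.19,.23,.26):
    c=b[(abs(b[:,1]-y)<.006)]
    print(y,[(round(x,3),round(float(np.max(c[abs(c[:,0]-x)<.004,2],initial=-1)),3)) for x in np.arange(.455,.58,.008)])
E
```

```text
[[ 0.352  0.936  0.   ]
 [ 0.936 -0.352  0.   ]
 [ 0.     0.    -1.   ]]Traceback (most recent call last):
  File "<stdin>", line 9, in <module>
cv2.error: OpenCV(4.12.0) /io/opencv/modules/imgproc/src/convhull.cpp:143: error: (-215:Assertion failed) total >= 0 && (depth == CV_32F || depth == CV_32S) in function 'convexHull'
```

The top view shows the silver canister at (366,170), green tub at (293,160), dark jar at (223,158), and the blue bin's opening at about (262,205). These agree with the networks' finds.

```bash
python3 - <<'E'
from h import *
for n in("top","side"):
  p=camera(n); P=pts(p)
  b=P[(P[:,0]>.42)&(P[:,0]<.6)&(P[:,1]>-.02)&(P[:,1]<.32)]
  L=P[(abs(P[:,2]-.155)<.006)&(P[:,0]>.45)&(P[:,0]<.85)&(abs(P[:,1])<.5)]
  r=cv2.minAreaRect(np.ascontiguousarray(L[:,:2],np.float32)); print(n,"ledge",r, cv2.boxPoints(r).round(3).tolist())
  for y in(.03,.06,.1,.145,.19,.23,.26):
    c=b[(abs(b[:,1]-y)<.006)]
    print(y,[(round(float(x),3),round(float(np.max(c[abs(c[:,0]-x)<.004,2],initial=-1)),3)) for x in np.arange(.455,.58,.008)])
E
```

```text
top ledge ((0.6483069658279419, 0.04542854428291321), (0.7003676891326904, 0.20116014778614044), 83.82147979736328) [[0.5109999775886536, -0.2919999957084656], [0.7110000252723694, -0.3140000104904175], [0.7860000133514404, 0.382999986410141], [0.5860000252723694, 0.40400001406669617]]
0.03 [(0.455, 0.003), (0.463, 0.0), (0.471, 0.001), (0.479, 0.137), (0.487, 0.136), (0.495, 0.134), (0.503, 0.133), (0.511, 0.13), (0.519, 0.128), (0.527, 0.127), (0.535, 0.128), (0.543, 0.147), (0.551, 0.156), (0.559, 0.157), (0.567, 0.156), (0.575, 0.157)]
0.06 [(0.455, 0.002), (0.463, 0.001), (0.471, 0.003), (0.479, 0.137), (0.487, 0.137), (0.495, 0.124), (0.503, 0.099), (0.511, 0.076), (0.519, 0.051), (0.527, 0.03), (0.535, 0.029), (0.543, 0.03), (0.551, 0.157), (0.559, 0.155), (0.567, 0.155), (0.575, 0.156)]
0.1 [(0.455, 0.004), (0.463, 0.0), (0.471, 0.004), (0.479, 0.002), (0.487, 0.14), (0.495, 0.128), (0.503, 0.103), (0.511, 0.08), (0.519, 0.06), (0.527, 0.032), (0.535, 0.027), (0.543, 0.027), (0.551, 0.15), (0.559, 0.155), (0.567, 0.157), (0.575, 0.157)]
0.145 [(0.455, 0.001), (0.463, 0.001), 
[... 2411 characters left out ...]
02), (0.495, 0.138), (0.503, 0.137), (0.511, 0.122), (0.519, 0.088), (0.527, 0.074), (0.535, 0.037), (0.543, 0.03), (0.551, 0.03), (0.559, 0.055), (0.567, 0.158), (0.575, 0.158)]
0.23 [(0.455, 0.004), (0.463, 0.004), (0.471, 0.005), (0.479, 0.003), (0.487, 0.002), (0.495, 0.004), (0.503, 0.141), (0.511, 0.133), (0.519, 0.091), (0.527, 0.081), (0.535, 0.064), (0.543, 0.035), (0.551, 0.032), (0.559, 0.032), (0.567, 0.159), (0.575, 0.156)]
0.26 [(0.455, 0.002), (0.463, 0.002), (0.471, 0.007), (0.479, 0.005), (0.487, 0.002), (0.495, 0.003), (0.503, 0.14), (0.511, 0.137), (0.519, 0.134), (0.527, 0.133), (0.535, 0.133), (0.543, 0.131), (0.551, 0.13), (0.559, 0.129), (0.567, 0.131), (0.575, 0.159)]
```

>>> {"name": "move_arm", "arguments": {"rows": [[[1,0,0,3,0],[1,2,-3,6,0.05],[1,4,-7,7,0.1],[1,6,-11,7,0.15],[1,8.5,-15.5,7,0.2],[1,11,-20,7,0.25],[1,13.5,-24.5,7,0.25],[1,16,-29,7,0.25],[1,18.5,-33.5,7,0.25],[1,21,-38,7,0.25],[1,23.5,-42.5,7,0.25],[1,26,-47,7,0.25],[1,28.5,-51.5,7,0.25],[1,31,-56,7,0.25],[1,33.5,-60.5,7,0.25],[1,35.5,-65,7,0.25],[1,37,-68.5,7,0.25],[1,38,-70.5,7,0.25],[1,38.2,-71.1,7,0.25],[1,38.2,-71.1,7,0.25]]]}}

```text
time_s: 2.95
eef_pos: [0.6019, -0.1266, 0.3009]
tool_rot: [-2.341, -2.094, 0.0]
force: [-0.4, 0.0, -0.0]
opening: -0.0003
```

>>> {"name": "move_arm", "arguments": {"rows": [[[1,0,0,-1,0],[1,0,0,-2,0],[1,0,0,-3,0],[1,0,0,-3.3,0],[1,0,0,-3.3,0],[1,0,0,-3.3,0],[1,0,0,-3.3,0],[1,0,0,-3.3,0],[1,0,0,-3.3,0],[1,0,0,-3.3,0],[1,0,0,-3.3,0],[1,0,0,-3.3,0],[1,0,0,-3.3,0],[1,0,0,-3.3,0],[1,0,0,-3.3,0],[1,0,0,-3.3,0],[1,0,0,-3.3,0],[1,0,0,-3.3,0],[1,0,0,-3.3,0],[1,0,0,-3.3,0]]]}}

```text
time_s: 4.95
eef_pos: [0.6021, -0.126, 0.2683]
tool_rot: [2.34, 2.096, -0.0]
force: [0.4, -0.1, 0.4]
opening: 0.0
```

```bash
python3 - <<'E'
from h import *
p=camera("side"); cv2.imwrite("pics/side2.png",cv2.resize(p["img"][60:310,220:460],None,fx=2.4,fy=2.4))
for r in spotter.cut_out(p,"canister")[:2]:
  P=pts(p,r["region"]);zt=np.percentile(P[:,2],98);print(r["p"],r["bbox"],zt,np.median(P,axis=0).round(3))
s=robot.state();print(s["time_s"],s["eef_pos"])
E
```

```text
0.83 [353.9, 193.2, 380.8, 231.9] 0.23754398204705854 [ 0.593 -0.139  0.222]
0.7 [318.9, 147.5, 347.7, 182.1] 0.23567975062864902 [0.614 0.034 0.228]
5.05 [ 0.60208646 -0.12600644  0.26825623]
```

View pics/side2.png

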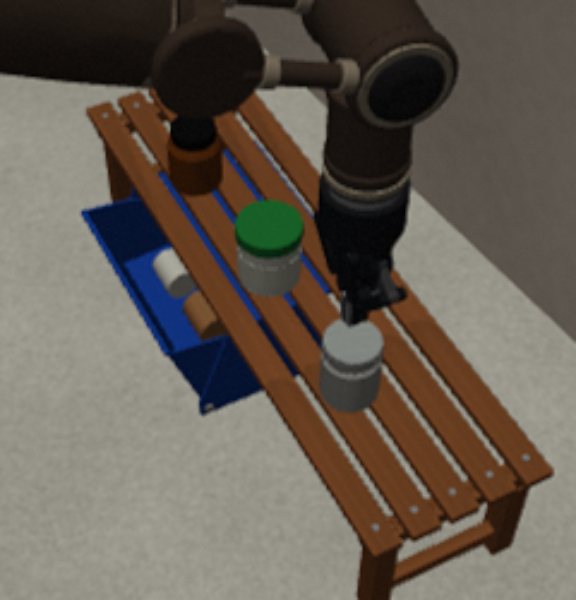

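The fingertips hover just above the cap (crop about 352,310), clear of it. I'll hold a bit longer, then go over the slot.

>>> {"name": "move_arm", "arguments": {"rows": [[[1,0,0,0,0],[1,0,0,0,0],[1,0,0,0,0],[1,0,0,0,0],[1,0,0,0,0],[1,0,0,0,0],[1,0,0,0,0],[1,0,0,2,0],[1,-1,1,4,0],[1,-3,3,5,0],[1,-5,6,5,0],[1,-7,9.5,5,0],[1,-9,13,5,0],[1,-10,16.5,5,0],[1,-10,20,5,0],[1,-9.5,23.5,5,0],[1,-8.5,26,5,0],[1,-7.5,27,5,0],[1,-7.4,27,5,0],[1,-7.4,27,5,0]]]}}

```text
time_s: 7.05
eef_pos: [0.5282, 0.1431, 0.318]
tool_rot: [2.34, 2.096, -0.002]
force: [-0.3, 0.1, 0.6]
opening: 0.0001
```

>>> {"name": "move_arm", "arguments": {"rows": [[[1,0,0.1,-2,0],[1,0,0.1,-5,0],[1,0,0.1,-8,0],[1,0,0.1,-11,0],[1,0,0.1,-13,0],[1,0,0.1,-14.5,0],[1,0,0.1,-16,0],[1,0,0.1,-17,0],[1,0,0.1,-18,0],[1,0,0.1,-19,0],[1,0,0.1,-20,0],[1,0,0.1,-20,0]]]}}

```text
time_s: 8.25
eef_pos: [0.5269, 0.1448, 0.1167]
tool_rot: [-2.339, -2.095, 0.004]
force: [-0.7, -0.4, -0.4]
opening: -0.0004
```

```bash
python3 - <<'E'
from h import *
p=camera("side"); q=camera("top"); cv2.imwrite("pics/slot.png",np.hstack([cv2.resize(x,(400,400)) for x in (p["img"][90:240,230:380],q["img"][130:250,200:320])]))
s=robot.state();print(s["time_s"],s["eef_pos"],s["force"])
E
```

```text
8.35 [0.52804571 0.1450945  0.11812383] [ 0.54507552 -0.68356451 -0.48518541]
```

View pics/slot.png

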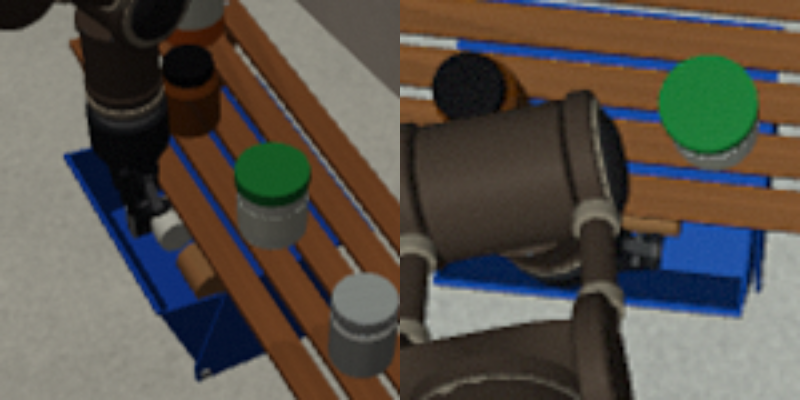

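The fingers sit in the slot behind the rim (left crop about 150,215), clear of the ledge. Now I pull along the shelf's -x, following the rim's arc.

>>> {"name": "move_arm", "arguments": {"rows": [[[1,-0.5,0.05,0,0],[1,-1,0.1,0,0],[1,-1.3,0.14,0,0],[1,-1.6,0.17,0,0],[1,-1.9,0.2,-0.1,0],[1,-2.2,0.23,-0.2,0],[1,-2.5,0.27,-0.3,0],[1,-2.8,0.3,-0.45,0],[1,-3.1,0.33,-0.6,0],[1,-3.4,0.36,-0.7,0],[1,-3.7,0.4,-0.8,0],[1,-3.7,0.4,-0.8,0]]]}}

```text
time_s: 9.55
eef_pos: [0.4908, 0.1492, 0.1103]
tool_rot: [-2.34, -2.096, -0.0]
force: [5.6, -0.9, -0.6]
opening: 0.0001
```

```bash
cat > bin.py <<'E'
from h import *
X=np.array([.994,-.107]);O=np.array([.648,.046])
def binang(n="side"):
    p=camera(n); P=pts(p); a=(P[:,:2]-O)@X; s=(P[:,:2]-O)@np.array([.107,.994])
    m=(s>-.03)&(s<.2)&(a<-.13)&(a>-.26)&(P[:,2]>.07)&(P[:,2]<.15)
    # blue pixels only
    v,u=np.nonzero(p["z_map"]>0); c=p["img"][v,u].astype(int); m&=(c[:,0]>c[:,2]+25)&(c[:,0]>50)
    a,z,s=a[m],P[m,2],s[m]; out=[]
    for s0 in(-.015,.0,.015,.03,.13,.15,.17,.185):
        k=abs(s-s0)<.008
        if k.sum()<5: continue
        f=-.125-np.percentile(a[k],3); zz=np.median(z[k][a[k]<np.percentile(a[k],10)])
        out.append((s0,round(f,3),round(zz,3),round(np.arctan2(f-.003,zz-.022)-.249,3)))
    return p,out
E
python3 - <<'E'
from bin import *
p,o=binang(); cv2.imwrite("pics/pull.png",cv2.resize(p["img"][90:240,230:380],(500,500)))
print(o); print(binang("top")[1])
s=robot.state();print(s["time_s"],s["eef_pos"],s["force"])
E
```

```text
[(-0.015, np.float64(0.066), np.float64(0.123), np.float64(0.308)), (0.0, np.float64(0.065), np.float64(0.124), np.float64(0.301)), (0.015, np.float64(0.065), np.float64(0.126), np.float64(0.29)), (0.03, np.float64(0.066), np.float64(0.124), np.float64(0.303)), (0.13, np.float64(0.066), np.float64(0.126), np.float64(0.297)), (0.15, np.float64(0.066), np.float64(0.125), np.float64(0.299)), (0.17, np.float64(0.066), np.float64(0.125), np.float64(0.3)), (0.185, np.float64(0.066), np.float64(0.125), np.float64(0.297))]
[(-0.015, np.float64(0.067), np.float64(0.124), np.float64(0.31)), (0.0, np.float64(0.066), np.float64(0.124), np.float64(0.304)), (0.015, np.float64(0.067), np.float64(0.123), np.float64(0.315)), (0.03, np.float64(0.067), np.float64(0.122), np.float64(0.315)), (0.15, np.float64(0.067), np.float64(0.123), np.float64(0.317))]
9.65 [0.49079375 0.14918704 0.11025049] [ 4.94462957 -0.1872404  -0.53012251]
```

View pics/pull.png

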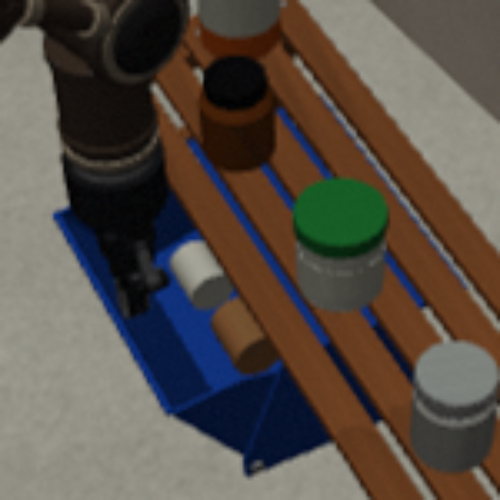

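The model matches: bin at 0.30 rad, 5.6 N pull, and the fingertips are behind the rim (crop about 135,295). I continue.

>>> {"name": "move_arm", "arguments": {"rows": [[[1,-0.3,0.03,-0.25,0],[1,-0.6,0.06,-0.5,0],[1,-0.9,0.1,-0.8,0],[1,-1.2,0.13,-1.1,0],[1,-1.4,0.15,-1.4,0],[1,-1.6,0.17,-1.7,0],[1,-1.8,0.19,-2,0],[1,-2,0.21,-2.3,0],[1,-2.2,0.23,-2.5,0],[1,-2.3,0.25,-2.7,0],[1,-2.3,0.25,-2.7,0]]]}}

```text
time_s: 10.75
eef_pos: [0.4672, 0.1514, 0.0826]
tool_rot: [-2.339, -2.096, 0.002]
force: [-0.2, 0.7, 1.0]
opening: -0.0001
```

```bash
python3 - <<'E'
from bin import *
p,o=binang(); print([float(x[3]) for x in o],[float(x[3]) for x in binang("top")[1]])
s=robot.state();print(s["time_s"],s["eef_pos"],s["force"])
E
```

```text
[0.653, 0.665, 0.643, 0.651, 0.656, 0.653, 0.645, 0.657] [0.66, 0.666, 0.661, 0.666]
10.85 [0.46726306 0.15135188 0.08263307] [-0.79055126  0.84778401  1.15490411]
```

>>> {"name": "move_arm", "arguments": {"rows": [[[1,0.5,-0.05,0,0],[1,1,-0.1,0.2,0],[1,1.5,-0.15,1,0],[1,1.9,-0.2,2.5,0],[1,1.9,-0.2,4,0],[1,1.9,-0.2,5.5,0],[1,1.9,-0.2,6.5,0],[1,1.9,-0.2,6.7,0],[1,1.9,-0.2,6.7,0]]]}}

```text
time_s: 11.75
eef_pos: [0.4874, 0.1495, 0.1506]
tool_rot: [2.34, 2.096, 0.001]
force: [-0.0, 0.4, 0.1]
opening: -0.0001
```

```bash
python3 - <<'E'
from bin import *
p,o=binang(); print([float(x[3]) for x in o],[float(x[3]) for x in binang("top")[1]])
s=robot.state();print(s["time_s"],s["eef_pos"],s["force"])
cv2.imwrite("pics/end.png",cv2.resize(p["img"][40:340,220:460],(480,600)))
for q in("canister","tub","jar","spray_bottle","tray"):
  for r in spotter.cut_out(p,q)[:1]:
    P=pts(p,r["region"]);zt=np.percentile(P[:,2],98);T=P[P[:,2]>zt-.012];print(q,r["p"],((T.min(0)+T.max(0))/2).round(3))
E
```

```text
[0.654, 0.649, 0.654, 0.648, 0.654, 0.642, 0.654, 0.651] [0.662, 0.667, 0.666, 0.661, 0.653, 0.66, 0.675, 0.666]
11.85 [0.48652268 0.14931184 0.14962411] [-0.51031387 -0.05630946 -0.16486166]
canister 0.61 [ 0.603 -0.125  0.233]
tub 0.56 [0.623 0.049 0.231]
jar 0.84 [0.635 0.222 0.233]
spray_bottle 0.98 [0.696 0.343 0.345]
tray 0.73 [ 0.411 -0.373  0.047]
```

View pics/end.png

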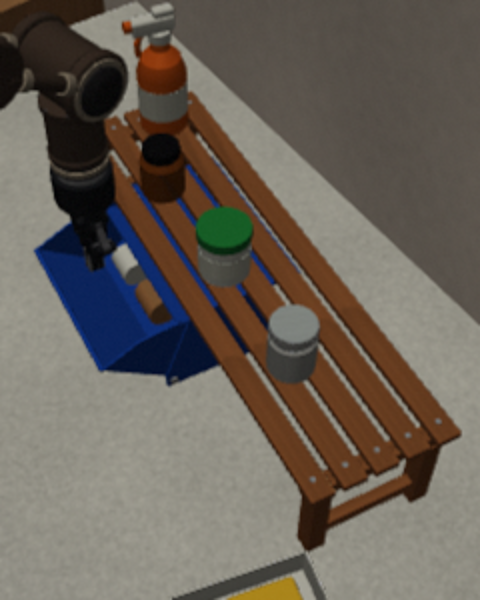

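The fingertips point into the open bin (crop about 95,255), and all the other things stand where they were. I'll hold this pose, then hand in.

>>> {"name": "move_arm", "arguments": {"rows": [[[1,0,0,0,0],[1,0,0,0,0],[1,0,0,0,0],[1,0,0,0,0],[1,0,0,0,0],[1,0,0,0,0],[1,0,0,0,0],[1,0,0,0,0],[1,0,0,0,0],[1,0,0,0,0],[1,0,0,0,0],[1,0,0,0,0],[1,0,0,0,0],[1,0,0,0,0],[1,0,0,0,0],[1,0,0,0,0],[1,0,0,0,0],[1,0,0,0,0],[1,0,0,0,0],[1,0,0,0,0]]]}}

```text
time_s: 14.1
eef_pos: [0.4871, 0.1495, 0.1503]
tool_rot: [2.34, 2.096, -0.0]
force: [0.7, -0.2, 0.7]
opening: 0.0001
```

>>> {"name": "move_arm", "arguments": {"rows": [[[1,0,0,0,0],[1,0,0,0,0],[1,0,0,0,0],[1,0,0,0,0],[1,0,0,0,0]]]}}

```text
time_s: 14.6
eef_pos: [0.4871, 0.1494, 0.1503]
tool_rot: [2.34, 2.096, -0.0]
force: [0.2, 0.6, -0.2]
opening: -0.0001
```

```bash
python3 - <<'E'
from bin import *
print([float(x[3]) for x in binang()[1]]); s=robot.state();print(s["time_s"],s["eef_pos"],s["force"])
print(order.finish_job())
E
```

```text
[0.649, 0.643, 0.639, 0.65, 0.644, 0.652, 0.646, 0.641]
14.65 [0.48709996 0.14946446 0.15029722] [ 0.00810186 -0.33901171 -0.23815058]
the job is handed in; nothing more can be done
None
```

The job is done and handed in at 14.65 s of the 51 s allowed; no verdict was reported.

- **Canister:** I pointed with shut fingers about 3 cm above the middle of the cap for over 2 s, without touching it.
- **Bin:** I hooked the rim from the slot and tilted the bin out to about 0.65 rad. The highest pull I read was about 5.6 N.
- **Final pose:** After letting go, I pointed into the mouth with the grasp point about 5 cm above it, for over 2.5 s before handing in.

**Last checks:**
- The bin measured 0.64–0.65 rad at the end, against 0.65–0.67 rad just after I let go. That is within the scatter of the measurement.
- The wrist force was close to zero.
- The canister, tub, jar, spray bottle and tray were all within about 2 mm of where they started, checked just before the final hold.
- No check failed or disagreed.

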